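# Peel the top sample tray off its nested stack and hold it over the light pad

### The arm

A 6-joint arm with a two-finger parallel gripper is mounted at the origin on the work surface. World frame = base frame: x ahead of the robot, y to its left, z up, the work surface at z = 0. Lengths are in m, angles in rad, forces in N, time in s.
With the tool pointing down it reaches from about 0.425 to 0.95 m from the base axis. Payload 3.5 kg.
Tool frame: the origin (TCP) lies midway between the tips of the shut fingers; the grasp point (between the pads) lies 19 mm behind it; z points along the fingers, y is the line along which they close (so a half turn about z gives the same grasp; the last joint's range is limited). The gripper opens to 85 mm and grips with 20 to 120 N. Pads are 22 mm wide; open, the fingers measure 114 mm over their backs; the gripper's body (76 mm by 85 mm) begins 54 mm behind the grasp point. The pads swing forward as they close: fully open they stand 13 mm farther back than shut.
Start: joints at [1.064, 0.286, 1.577, -0, 1.279, -0.15], TCP at [0.236, 0.632, 0.231] pointing down, gripper open.
Joint ranges: [-2.77, 2.77], [-0.9, 2.22], [0.21, 2.48], [-1.53, 4.67], [0.24, 2.81], [-2.84, 2.84]. Speed limits (rad/s): [2.79, 2.79, 3.14, 3.14, 3.14, 3.14].

### API

Orientations are given as a unit quaternion [x, y, z, w].
In Python, from plant import ctrl, cams, order gives the robot as it stands.
- The arm moves only by the tool move_arm, never from a script. Its argument "plan" is one flat list of numbers, 7 for each row, row after row: the shift along the world's x, y, z in mm, then the turn, a rotation vector about the world's x, y, z in degrees, then the finger opening in mm, from 0 to 85.4. A call has 1 to 12 rows; each row shifts and turns the commanded pose from where the row before left it; what a row does not reach is not made up. A row lasts 1/10 s, in which the tool goes at most 50 mm and 8.59 degrees, less where a joint would pass 70% of its speed; a pose out of reach is approached as far as the arm can. A call is refused whole if a number of a shift passes 50 or a number of a turn 8.59, either way. A call with a gripper value outside its range is refused whole. The fingers move at their own pace and stop on an object; "newtons" is the grip in N (left out, the last holds). Time passes only in rows, so rows that do not move let the fingers close. It gives the time, the measured TCP pose, the force, the opening and the grip force at its end, in the units of the state.
- ctrl.get_state(): the state, without advancing time (a new reading comes with each control period).
- cams.read_camera(name): name is "side" or "top" or "wrist"; returns a dict with "color" (480x640x3 uint8, red, green, blue), "fov_y" (degrees; the focal length in pixels is half the picture's height over the tangent of half this angle, whatever the lens; pixels are square), "cx", "cy" (the principal point, pixels), "origin" and "orientation" of the camera in the world; the wrist camera has in their place "T_tool_cam" (4x4, takes a point from camera to tool coordinates, whose origin is the TCP and whose axes are the flange's). Camera axes: x right, y up, looking along -z (the intrinsics and any distortion apply to the point x, -y, -z); pixel columns grow to the right and rows downward; lengths in m; the calibration is good to about 2 mm. A picture is of the moment at which its call begins: read the wrist's pose just before it. There is no depth.
- order.sign_off(): hands the job in; it is judged then, once.
The state is a dict: "time": time; "qpos": joint angles; "dq": joint speeds; "joint_efforts": joint torques, N m; "eef_pos": TCP position; "tcp_rot": TCP orientation; "contact_force": force on the tool from outside, world axes, zero at the start; "wrist_torque": the same for the moment, N m; "opening": opening from 0.0 (shut) to 1.0 (fully open); "finger_force": force on a finger pad.
Only numpy, scipy, OpenCV 4.12 (cv2) and the standard library are available. Lean on these libraries where they do the work, as an engineer would, in place of code of your own. Each camera call takes 0.05 s, during which the arm holds its last target. There are 200 camera calls.

### The job

The top tray of the nested sample trays clings to the ones below. Take it by the upright tab at its corner and peel it: raise the tabbed corner at least a couple of centimetres while the opposite corner still sits on the stack, then lift the tray clear, leaving the lower trays where they stand and the other things on the bench alone. Finish still holding the empty tray by its tab, level and still, centred about 10 cm above the light pad for inspection; do not put it down or let go.

Things in the scene. Friction and masses are not known exactly. Their poses are not given: they have to be found in the camera images.
- tray_tab (a point): Middle of the top tray's grip tab: upright white fin at one corner, 10 mm thick, 26 mm long, 38 mm high above the flange. This point is 24 mm above the flange's upper face, 14 mm below the fin's top. Axes are the tray's: x along the diagonal, outward from the tray's centre through the tab (fin's 26 mm length), y across its 10 mm thickness (pinch along y, 40 mm free each side), z up.
- tray_centre (a point): Centre of the top tray at its flange's underside; 52 mm in -x and 27 mm below the tab point. Tray: thin white formed plastic, 110 mm square (corners on +-x and +-y, 154 mm corner to corner), flange 3 mm thick, 14 mm wide, tapered bowl to 20 mm below the flange's underside, about 90 g. Axes as the tab's. A firm pinch on the tab carries it.
- tray_heel (a point): Opposite corner of the top tray from the tab: outer edge of the flange's underside, 77 mm from tray_centre in the tray's -x. Same axes. The tray is peeled by tipping it about this corner.
- stack_rim (a point): Centre of the lower trays, at the rim that carries the top tray's flange (45 mm above the bench). The lower trays are fixed on a 190 mm square, 8 mm steel plate, sides parallel to the trays', standing loose on the bench, 2 kg in all. Axes as the top tray's at the start.
- bead (a point): Black rubber bead at the tab corner, 11 mm beyond the fin's outer end. One such at each of the four corners (16 mm thick, top 17 mm above the rim) yields outward on a spring and nips over the top tray's flange: each holds with some 4 to 6 N and lets go once that corner has risen about 7 mm. A level pull works against all four at once, peeling from a corner against one after another.
- pad_top (a point): Centre of the upper face of the light pad: a flat grey square panel, 150 x 150 mm, 12 mm high, with a white face, fixed to the bench.
- jar_mid (a point): Bystander: glass jar with white cap, 56 mm diameter, 75 mm high, point at its centre.
- puck_mid (a point): Bystander: dark steel specimen holder, 44 mm diameter, 22 mm high, point at its centre.
- beaker_mid (a point): Bystander: small glass beaker, 60 mm diameter, 80 mm high, point at its centre.
Things that resemble listed ones, but are neither listed nor needed, are in the scene too. Leave any black, orange or red look-alike of the part that bears tray_tab alone.

How it is judged:
By the outcome, as a careful person would: the job done as asked, in the order asked, and still so for the second after the job is handed in, while the arm keeps its last pose, push and grip.
It also fails if it takes over 45 s, if anything falls off the work surface, if the arm or the gripper's body presses on something with over 40 N, if the wrist force passes 120 N, or if a joint passes its speed limit or range.

## Working session

There is one attempt and no reset: what is moved stays moved. The work goes in short steps, Python scripts to look and compute and a tool call to move; the robot and the scene stay as the last step left them, time stands still between calls to the robot, and variables do not carry over. Pictures are saved under pics/ and viewed, at most 10 in all, crops included, and the job is handed in when it is done.

Besides the shell and the picture viewer there is one more tool, called after "Call:" as name(argument=value, ...) on one line, values as JSON. move_arm: Moves the arm, as the interface text tells. Its arguments: {"type":"object","properties":{"plan":{"type":"array","items":{"type":"number"}},"newtons":{"type":"number"}},"required":["plan"]}

```bash
mkdir -p pics; cat > h.py <<'E'
import numpy as np,cv2,pickle
from scipy.spatial.transform import Rotation as R
def grab(n,ctrl,cams):
    s=ctrl.get_state(); d=cams.read_camera(n)
    if n=="wrist":
        T=np.eye(4);T[:3,:3]=R.from_quat(s["tcp_rot"]).as_matrix();T[:3,3]=s["eef_pos"]
        T=T@np.array(d["T_tool_cam"])
    else:
        T=np.eye(4);o=np.array(d["orientation"]);T[:3,:3]=o if o.shape==(3,3) else R.from_quat(o).as_matrix();T[:3,3]=d["origin"]
    d["T"]=T;d["f"]=240/np.tan(np.radians(d["fov_y"])/2);return d
def ray(d,u,v):
    K=np.array([[d["f"],0,d["cx"]],[0,d["f"],d["cy"]],[0,0,1]])
    k=d.get("distortion",d.get("dist"))
    p=cv2.undistortPoints(np.array([[[u,v]]],float),K,None if k is None else np.array(k,float))[0,0]
    return d["T"][:3,3],d["T"][:3,:3]@np.array([p[0],-p[1],-1])
def atz(d,u,v,z):
    o,r=ray(d,u,v);return o+r*(z-o[2])/r[2]
def tri(*a):
    A=0;b=0
    for d,u,v in a:
        o,r=ray(d,u,v);r=r/np.linalg.norm(r);P=np.eye(3)-np.outer(r,r);A=A+P;b=b+P@o
    return np.linalg.solve(A,b)
def proj(d,p):
    c=np.linalg.inv(d["T"])@np.append(p,1);K=np.array([[d["f"],0,d["cx"]],[0,d["f"],d["cy"]],[0,0,1]])
    k=d.get("distortion",d.get("dist"))
    return cv2.projectPoints(np.array([[c[0],-c[1],-c[2]]]),np.zeros(3),np.zeros(3),K,None if k is None else np.array(k,float))[0][0,0]
def save(d,n): cv2.imwrite(f"pics/{n}.png",d["color"][:,:,::-1]);pickle.dump(d,open(f"pics/{n}.pkl","wb"))
def load(n): return pickle.load(open(f"pics/{n}.pkl","rb"))
E
python3 - <<'E'
from plant import ctrl,cams
from h import *
for n in ["top","side","wrist"]:
    d=grab(n,ctrl,cams);save(d,n+"0");print(n,{k:v for k,v in d.items() if k!="color"})
print(ctrl.get_state())
E
```

```text
top {'fov_y': 43.0680867662184, 'cx': 327.1755470500639, 'cy': 242.63653759166277, 'origin': array([ 0.4639596 , -0.00425712,  1.21307068]), 'orientation': array([-0.02504895,  0.0299309 ,  0.71452914, -0.69851614]), 'T': array([[-0.0228955 ,  0.9967208 , -0.07761084,  0.4639596 ],
       [-0.99971975, -0.02235868,  0.00777881, -0.00425712],
       [ 0.00601803,  0.07776719,  0.99695338,  1.21307068],
       [ 0.        ,  0.        ,  0.        ,  1.        ]]), 'f': np.float64(608.2154704253629)}
side {'fov_y': 46.11400438640093, 'cx': 312.94012068823565, 'cy': 244.0347004926466, 'origin': array([ 0.11451859, -0.8711625 ,  1.01455992]), 'orientation': array([ 0.38624022, -0.09453876, -0.20235654,  0.89494846]), 'T': array([[ 0.90022851,  0.28916801, -0.32553111,  0.11451859],
       [-0.43522669,  0.61974065, -0.6530691 , -0.8711625 ],
       [ 0.01289817,  0.72959125,  0.68376184,  1.01455992],
       [ 0.        ,  0.        ,  0.        ,  1.        ]]), 'f': np.float64(563.8442696439588)}
wrist {'fov_y': 66.26354082778806, 'cx': 318.61138170478074, 'cy': 239.9224987055919, 'T_t
[... 639 characters left out ...]

{'time': 0.15, 'qpos': array([ 1.06398258e+00,  2.87003802e-01,  1.57787710e+00, -6.04142364e-06,
        1.27858126e+00, -1.49999871e-01]), 'dq': array([ 0.00142316, -0.00163681, -0.00405439, -0.00030766, -0.00126641,
        0.00159773]), 'joint_efforts': array([-2.17170636e-04, -4.06604218e+01, -2.93140554e+01, -1.46725583e-04,
        3.94237446e-03, -1.10717187e-05]), 'eef_pos': array([0.2354885 , 0.63203317, 0.23021747]), 'tcp_rot': array([ 1.77461088e-01,  9.84127374e-01, -8.85729159e-04, -2.98753311e-04]), 'contact_force': array([-0.59991189, -0.09063532,  0.93981771]), 'wrist_torque': array([ 0.0267197 ,  0.01114893, -0.04181184]), 'finger_force': 0.0, 'opening': 1.003461470522377}
```

View pics/top0.png

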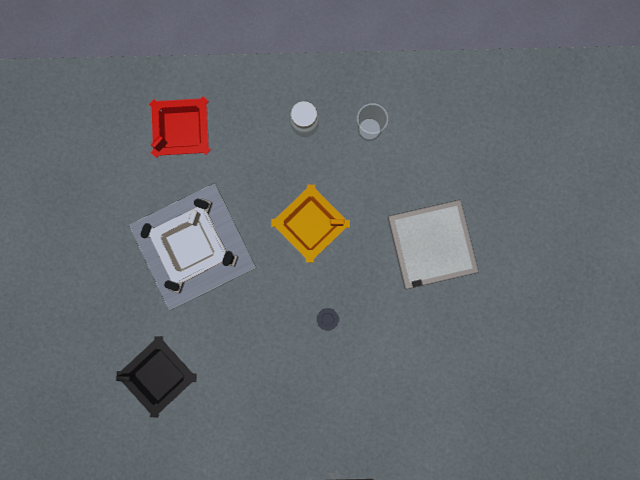

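View pics/side0.png

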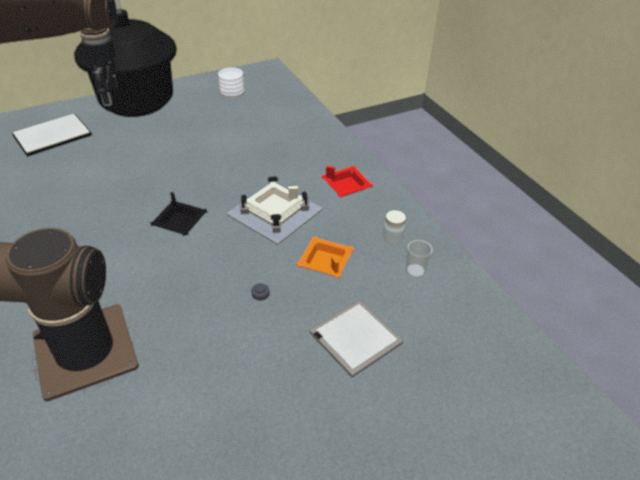

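The top view shows the candidate trays: white on its steel plate with four black beads (190,245), red (180,127), orange (311,222) and black (157,376). The white one fits, with its fin near (196,217). The light pad is at (433,244), the jar at (304,115), the beaker at (371,122) and the puck at (328,319). I'll confirm with an enlarged crop of both views.

```bash
python3 - <<'E'
from h import *
a=load("top0");b=load("side0")
A=cv2.resize(a["color"][180:315,120:260],None,fx=2.8,fy=4.4*2.8/4.4,interpolation=cv2.INTER_CUBIC)
B=cv2.resize(b["color"][165:250,220:330],None,fx=3.6,fy=3.6,interpolation=cv2.INTER_CUBIC)
h=max(A.shape[0],B.shape[0]);c=np.zeros((h,A.shape[1]+B.shape[1],3),np.uint8);c[:A.shape[0],:A.shape[1]]=A;c[:B.shape[0],A.shape[1]:]=B
cv2.imwrite("pics/crop1.png",c[:,:,::-1]);print(c.shape)
# pad corners
for p in [(389,216),(461,201),(478,271),(406,289)]: print(atz(a,*p,0.012))
for p in [(358,303),(402,340),(352,374),(310,333)]: print('s',atz(b,*p,0.012))
for p in [(130,226),(216,184),(255,267),(170,310)]: print('plate',atz(a,*p,0.008))
E
```

```text
(378, 788, 3)
[ 0.60782462 -0.1377726   0.012     ]
[ 0.63473262 -0.2823293   0.012     ]
[ 0.49455748 -0.31038342  0.012     ]
[ 0.46235939 -0.1668259   0.012     ]
s [ 0.59957596 -0.14010574  0.012     ]
s [ 0.63515254 -0.27546608  0.012     ]
s [ 0.4929544 -0.3056194  0.012    ]
s [ 0.45986777 -0.17151489  0.012     ]
plate [0.59972248 0.37742071 0.008     ]
plate [0.6803701  0.20596947 0.008     ]
plate [0.51260863 0.13030576 0.008     ]
plate [0.43181405 0.29852481 0.008     ]
```

View pics/crop1.png

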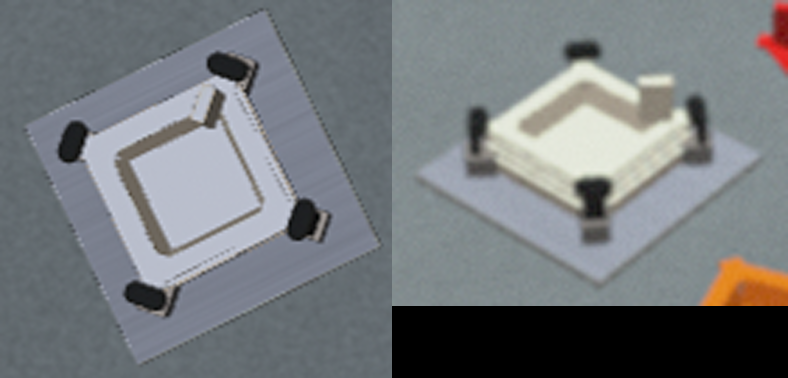

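The crop shows the white fin on the top tray at the corner facing the upper-right bead: fin top about (196,212) in the top view and (293,188) in the side view. The tray's x axis is about -20° and its centre about (0.556, 0.253), which puts the tab near (0.605, 0.235). The tool's yaw already matches, so I'm moving above the tab.

Call:
move_arm(plan=[33,-36,0,0,0,0,45,33,-36,-3,0,0,0,45,34,-36,-3,0,0,0,45,34,-36,-3,0,0,0,45,34,-36,-3,0,0,0,45,34,-36,-3,0,0,0,45,34,-36,-3,0,0,0,45,34,-36,-3,0,0,0,45,33,-36,-3,0,0,0,45,33,-36,-3,0,0,0,45,33,-37,-3,0,0,0,45,0,0,0,0,0,0,45], newtons=40)

```text
time: 1.35
eef_pos: [0.6078, 0.2304, 0.2003]
tcp_rot: [0.181, 0.984, -0.001, 0.0]
contact_force: [0.1, 1.1, -0.5]
opening: 0.528
finger_force: 0.0
```

```bash
python3 - <<'E'
from plant import ctrl,cams
from h import *
d=grab("wrist",ctrl,cams);save(d,"w1")
s=ctrl.get_state();print(s["eef_pos"],s["tcp_rot"],s["time"],s["opening"])
a=load("top0");b=load("side0")
t=tri((a,196,212),(b,293.3,187.8));print("fintop tri",t)
print("proj",proj(d,[.605,.235,.072]),proj(d,[.605,.235,.086]),proj(d,[.628,.227,.055]))
E
```

```text
[0.60603778 0.23278598 0.20035289] [ 1.79822086e-01  9.83698893e-01 -2.72090828e-04 -6.56387901e-04] 1.4 0.5274040378535608
fintop tri [0.60860134 0.23136403 0.08962089]
proj [323.21002348 225.46963126] [323.41201123 229.8243628 ] [323.71742399 249.93732285]
```

View pics/w1.png

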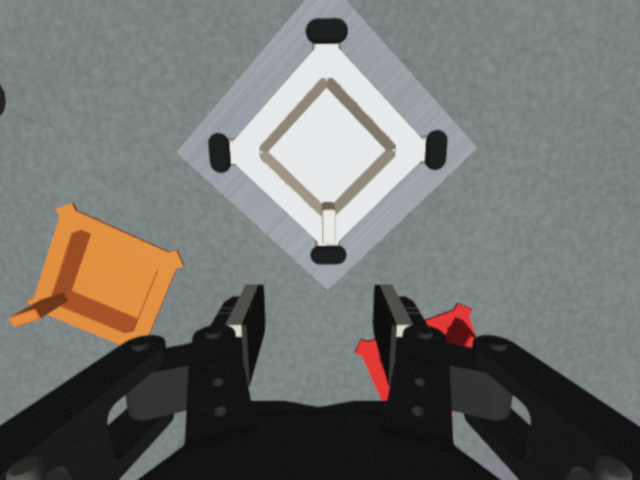

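The wrist view shows the stack square to the image: fin top strip at columns 321–337 and rows about 208–243, tab bead at (328,255), heel bead at (327,31), side beads at (220,153) and (436,150). I'll compute the tab and centre from these.

```bash
python3 - <<'E'
from h import *
d=load("w1");c=d["color"]
for v in (215,225,235,241): print(v,c[v,314:344,:].mean(1).astype(int))
print(c[200:262,329].mean(1).astype(int))
e=np.array([np.cos(np.radians(-20.7)),np.sin(np.radians(-20.7))])
P={n:atz(d,*p,.062) for n,p in dict(tab=(328,255),heel=(327,31),l=(220,153),r=(436,150)).items()}
m=sum(P.values())/4;print("centre",m,"yaw",np.degrees(np.arctan2(*(P['tab']-P['heel'])[1::-1])),"tab exp",m[:2]+.052*e)
for v in (205,212,243): print(v,atz(d,329,v,.086))
print("toolx",R.from_quat([.1798,.9837,0,0]).as_matrix()[:,0])
E
```

```text
215 [232 232 233 231 227 212 184 158 172 206 226 231 232 232 232 233 232 233
 232 229 218 196 209 227 231 232 232 232 233 233]
225 [233 233 232 233 233 233 232 224 192 203 225 230 231 232 233 232 232 232
 232 228 218 203 224 231 233 233 233 233 233 233]
235 [231 232 232 232 233 233 232 223 183 199 223 228 233 232 232 232 232 231
 231 228 218 205 224 231 233 232 233 232 230 220]
241 [154 128 146 191 223 231 231 224 198 204 221 229 231 231 230 230 230 230
 230 227 219 210 224 223 189 151 153 160 161 163]
[228 191 132 102  95  97  97  96 108 150 197 221 230 232 233 233 233 232
 232 233 232 232 233 232 232 232 232 232 232 232 232 232 232 232 232 232
 232 232 231 230 231 230 227 217 190 134  64  28  26  26  30  30  35  34
  30  30  30  32  33  31  31  30]
centre [0.55573788 0.25714061 0.062     ] yaw -20.12773847542628 tab exp [0.60438097 0.23875992]
205 [0.5895615  0.24499295 0.086     ]
212 [0.59425371 0.24325434 0.086     ]
243 [0.61561534 0.23533919 0.086     ]
toolx [-0.93534351  0.35374074  0.        ]
```

Call:
move_arm(plan=[0,4,-30,0,0,0,45,0,0,-35,0,0,0,45,0,0,-30,0,0,0,45,0,0,0,0,0,0,45,0,0,0,0,0,0,45])

```text
time: 1.9
eef_pos: [0.6038, 0.2405, 0.1063]
tcp_rot: [0.177, 0.984, -0.0, -0.001]
contact_force: [0.5, 0.3, -0.0]
opening: 0.526
finger_force: 0.0
```

```bash
python3 - <<'E'
from plant import ctrl,cams
from h import *
d=grab("wrist",ctrl,cams);save(d,"w2")
s=ctrl.get_state();print(s["eef_pos"],s["tcp_rot"],s["time"])
print(proj(d,[.604,.239,.086]),proj(d,s["eef_pos"]-np.array([0,0,.019])))
E
```

```text
[0.60512989 0.24052004 0.10799094] [1.76938547e-01 9.84221362e-01 4.74427726e-04 9.14436609e-04] 1.95
[315.783618   286.51213811] [319.63354327 290.02493654]
```

View pics/w2.png

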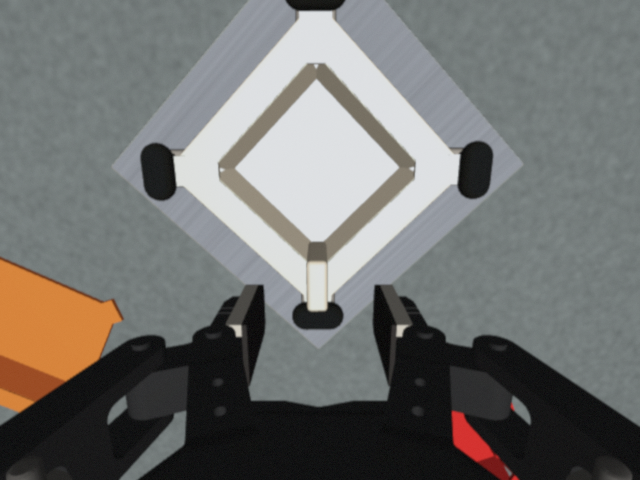

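The fin is centred between the fingers: fin at column 317.5, finger midline about 319, fin top rows 260–310 as predicted. I'm descending and closing.

Call:
move_arm(plan=[-2,0,-18,0,0,0,45,0,0,-18,0,0,0,45,0,0,-17,0,0,0,45,0,0,0,0,0,0,45,0,0,0,0,0,0,30,0,0,0,0,0,0,15,0,0,0,0,0,0,0,0,0,0,0,0,0,0,0,0,0,0,0,0,0,0,0,0,0,0,0,0], newtons=110)

```text
time: 2.95
eef_pos: [0.6037, 0.2396, 0.0546]
tcp_rot: [0.177, 0.984, 0.0, 0.001]
contact_force: [-0.1, 0.3, 4.5]
opening: 0.099
finger_force: 107.6
```

Call:
move_arm(plan=[-0.25,0.1,2.25,-0.34,-0.94,0,0,-0.25,0.1,2.25,-0.34,-0.94,0,0,-0.25,0.1,2.25,-0.34,-0.94,0,0,-0.25,0.1,2.25,-0.34,-0.94,0,0,-0.25,0.1,2.25,-0.34,-0.94,0,0,-0.25,0.1,2.25,-0.34,-0.94,0,0,-0.5,0.2,2.2,-0.34,-0.94,0,0,-0.5,0.2,2.2,-0.34,-0.94,0,0,-0.5,0.2,2.2,-0.34,-0.94,0,0,-0.5,0.2,2.2,-0.34,-0.94,0,0,-0.5,0.2,2.2,-0.34,-0.94,0,0,-0.5,0.2,2.2,-0.34,-0.94,0,0], newtons=120)

```text
time: 4.15
eef_pos: [0.5981, 0.2413, 0.0802]
tcp_rot: [0.176, 0.979, -0.018, 0.104]
contact_force: [0.1, -0.4, -0.9]
opening: 0.093
finger_force: 117.7
```

```bash
python3 - <<'E'
from plant import ctrl,cams
from h import *
d=grab("wrist",ctrl,cams);save(d,"w3")
s=ctrl.get_state();print(s["eef_pos"],s["contact_force"],s["wrist_torque"],s["finger_force"])
r=R.from_quat(s["tcp_rot"]).as_matrix();print(np.degrees(np.arccos(-r[2,2])),r[:,2])
b=grab("side",ctrl,cams);save(b,"s3")
A=cv2.resize(d["color"],(400,300));B=cv2.resize(b["color"][150:250,215:340],(400,320),interpolation=cv2.INTER_CUBIC)
c=np.zeros((320,800,3),np.uint8);c[:300,:400]=A;c[:,400:]=B;cv2.imwrite("pics/c3.png",c[:,:,::-1])
E
```

```text
[0.5977502  0.24150456 0.08022479] [-0.36464139 -0.3261889  -0.95648697] [-0.05211717 -0.0043878  -0.01459258] 117.64989137649536
12.088387632232138 [ 0.19693085 -0.07124001 -0.9778257 ]
```

View pics/c3.png

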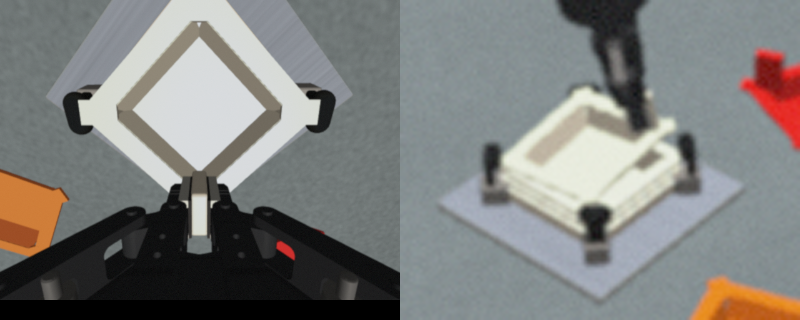

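The peel worked: the tab corner is about 30 mm up (12° tilt), the side corners are free above their beads at (80,110) and (320,110) in the left panel, and the heel is still seated. Now I'm lifting the heel out.

Call:
move_arm(plan=[0,0,2,0,0,0,0,0,0,2,0,0,0,0,0,0,2,0,0,0,0,0,0,2,0,0,0,0,0,0,2,0,0,0,0,0,0,2,0,0,0,0,0,0,3,0,0,0,0,0,0,3,0,0,0,0,0,0,4,0,0,0,0,0,0,4,0,0,0,0,0,0,4,0,0,0,0,0,0,4,0,0,0,0])

```text
time: 5.45
eef_pos: [0.598, 0.2414, 0.1142]
tcp_rot: [0.176, 0.979, -0.018, 0.103]
contact_force: [0.3, -0.2, -1.8]
opening: 0.096
finger_force: 117.4
```

```bash
python3 - <<'E'
from plant import ctrl,cams
from h import *
d=grab("wrist",ctrl,cams);save(d,"w4")
s=ctrl.get_state();print(s["eef_pos"],s["contact_force"],s["wrist_torque"],s["finger_force"])
b=grab("side",ctrl,cams);save(b,"s4")
A=cv2.resize(d["color"],(400,300));B=cv2.resize(b["color"][150:250,215:340],(400,320),interpolation=cv2.INTER_CUBIC)
c=np.zeros((320,800,3),np.uint8);c[:300,:400]=A;c[:,400:]=B;cv2.imwrite("pics/c4.png",c[:,:,::-1])
E
```

```text
[0.59850374 0.24152849 0.11513638] [ 0.33756783  0.65520135 -0.78319142] [ 0.07702714  0.06925756 -0.009635  ] 117.43265390396118
```

View pics/c4.png

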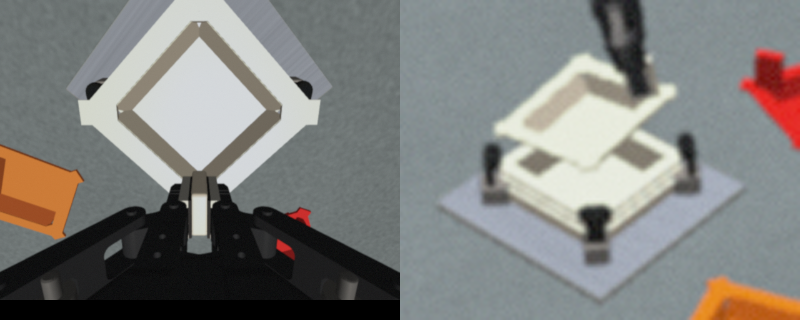

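The tray is clear, unslipped, and the lower stack hasn't moved. Next: raise it, level it, and carry it over the pad.

Call:
move_arm(plan=[0,0,8,0,0,0,0,0,0,14,0,0,0,0,0,0,14,0.69,1.88,0,0,0,0,9,0.69,1.88,0,0,0,0,5,0.69,1.88,0,0,0,-10,0,0.69,1.88,0,0,0,-20,0,0.69,1.88,0,0,0,-30,0,0.69,1.88,0,0,0,-30,0,0,0,0,0,0,-30,0,0,0,0,0,0,-30,0,0,0,0,0,0,-30,0,0,0,0,0])

```text
time: 6.75
eef_pos: [0.5987, 0.06, 0.1655]
tcp_rot: [0.177, 0.984, 0.001, 0.001]
contact_force: [1.1, 0.9, -0.7]
opening: 0.099
finger_force: 117.5
```

Call:
move_arm(plan=[0,-30,0,0,0,0,0,0,-30,0,0,0,0,0,0,-30,0,0,0,0,0,0,-30,0,0,0,0,0,0,-30,0,0,0,0,0,0,-30,0,0,0,0,0,0,-30,0,0,0,0,0,0,-30,0,0,0,0,0,0,-30,0,0,0,0,0,0,-22,0,0,0,0,0,0,-10,0,0,0,0,0,0,0,0,0,0,0,0])

```text
time: 7.95
eef_pos: [0.5984, -0.2419, 0.1649]
tcp_rot: [0.178, 0.984, 0.0, 0.0]
contact_force: [-1.2, 0.2, 0.5]
opening: 0.094
finger_force: 117.5
```

Call:
move_arm(plan=[0,0,-10,0,0,0,0,0,0,-15,0,0,0,0,0,0,-12,0,0,0,0,0,0,-5,0,0,0,0,0,0,0,0,0,0,0,0,0,0,0,0,0,0,0,0,0,0,0,0,0,0,0,0,0,0,0,0])

```text
time: 8.75
eef_pos: [0.5987, -0.241, 0.1229]
tcp_rot: [0.177, 0.984, 0.0, 0.001]
contact_force: [-0.7, 0.6, -0.5]
opening: 0.097
finger_force: 117.5
```

```bash
python3 - <<'E'
from plant import ctrl,cams
from h import *
d=grab("wrist",ctrl,cams);save(d,"w5")
s=ctrl.get_state();print(s["eef_pos"],s["tcp_rot"],s["contact_force"],s["finger_force"],s["time"])
b=grab("side",ctrl,cams);save(b,"s5");t=grab("top",ctrl,cams);save(t,"t5")
c=np.zeros((600,800,3),np.uint8);c[:300,:400]=cv2.resize(d["color"],(400,300))
c[:300,400:]=cv2.resize(b["color"][240:390,270:470],(400,300),interpolation=cv2.INTER_CUBIC)
c[300:,:400]=cv2.resize(t["color"],(400,300))
c[300:,400:]=cv2.resize(t["color"][165:315,340:540],(400,300),interpolation=cv2.INTER_CUBIC)
cv2.imwrite("pics/c5.png",c[:,:,::-1])
E
```

```text
[ 0.59859584 -0.24095146  0.12277807] [1.77517280e-01 9.84117516e-01 2.80749364e-04 5.00429671e-04] [ 0.81217533 -0.01477778 -1.49491257] 117.45691895484924 8.8
```

View pics/c5.png

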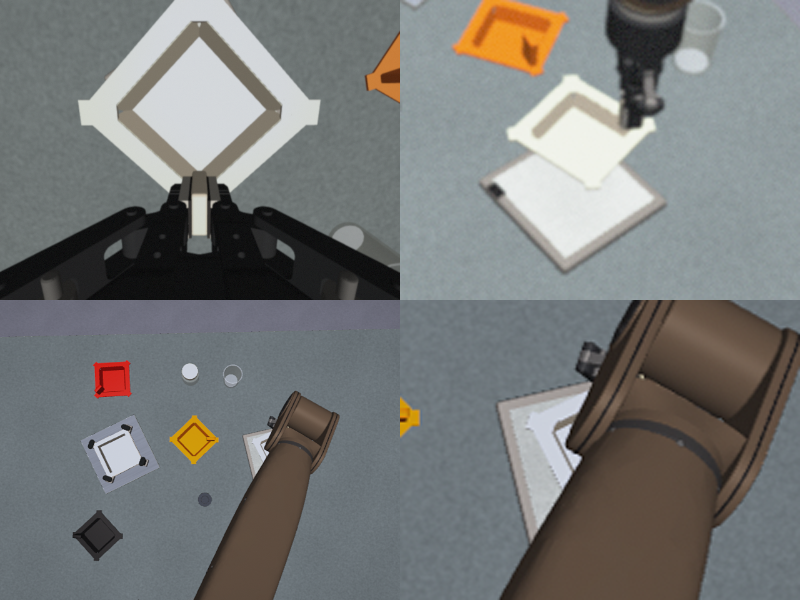

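The tray is held over the pad and all bystanders are unmoved. I'll check level and centring against predicted corners, using side-view corners near (325.5,306.5), (355.5,278), (397.5,302.5) and (367.5,333.5).

```bash
python3 - <<'E'
from h import *
b=load("s5");w=load("w5");a=load("top0")
ex=np.array([.940,-.342,0]);ey=np.array([.342,.940,0]);z=np.array([0,0,1.])
tab=np.array([.5986,-.241,.1418]);C=tab-.052*ex-.027*z
pc=np.mean([atz(a,*p,0.012) for p in [(389,216),(461,201),(478,271),(406,289)]]+[atz(load("side0"),*p,.012) for p in [(358,303),(402,340),(352,374),(310,333)]],0)
print("C",C,"pad",pc)
for n,v in dict(heel=-ex,tab=ex,L=ey,R=-ey).items():
    p=C+.075*v+.002*z;print(n,proj(b,p),proj(w,p))
for n,v in dict(heel=-ex,L=ey,R=-ey).items():
    p=C+.0485*v+.003*z;print("bowl",n,proj(w,p))
# homography-free tilt: compare bowl rim corners in w2 (seated, level) vs w5 in tool frame
w2=load("w2")
C2=np.array([.604,.239,.045])-.052*ex+.003*z
for v in (-ex,ey,-ey,ex): print("seated pred",proj(w2,C2+.0485*v))
E
```

```text
C [ 0.54972  -0.223216  0.1148  ] pad [ 0.5483781  -0.22375217  0.012     ]
heel [324.27392232 307.55306346] [315.82645482 -42.38097436]
tab [395.18291845 302.61518582] [318.76895066 344.34799188]
L [354.37093574 279.00832357] [505.62170089 175.49372342]
R [365.99523201 333.65571115] [129.59549387 178.13418348]
bowl heel [316.4576885   41.68058996]
bowl L [439.92385042 176.196299  ]
bowl R [195.14994662 177.91491303]
seated pred [314.88352608  71.08493602]
seated pred [406.02883283 168.60974019]
seated pred [225.3012042  169.61794325]
seated pred [316.26995603 255.40849334]
```

```bash
python3 -c "
from plant import order
print(order.sign_off())"
```

```text
the job is handed in; nothing more can be done
None
```

The tray was peeled from its tab corner, which rose about 30 mm while the heel stayed seated, then lifted clear; I handed in with it held by the tab, level to about 1° and still, about 10 cm above the light pad and centred to about 2 mm, with the lower trays and bystanders unmoved.

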